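# Clip a three-pole breaker onto the mounting rail and close up the row

## Robot

A 7-joint arm with a two-finger parallel gripper is mounted at the origin on the work surface. World frame = base frame: x ahead of the robot, y to its left, z up, the work surface at z = 0. Lengths are in m, angles in rad, forces in N, time in s.
With the tool pointing down it reaches from about 0.4 to 0.875 m from the base axis. Payload 6.5 kg.
Tool frame: the origin (TCP) lies on the mounting face of the last link; the fingertips stand 173 mm ahead of it and the grasp point (between the pads) lies 155 mm ahead of it; z points along the fingers, y is the direction in which the jaws open and shut (so a half turn about z gives the same grasp; the last joint's range is limited). The gripper opens to 85 mm and grips with 20 to 120 N. Pads are 22 mm wide; open, the fingers measure 114 mm over their backs; the gripper's body (76 mm by 85 mm) begins 54 mm behind the grasp point. The pads swing forward as they close: fully open they stand 13 mm farther back than shut.
Start: joints at [-1.188, 0.536, -0.004, 1.538, 0.003, 1.067, -0.071], TCP at [0.282, 0.586, 0.405] pointing down, gripper open.
Joint ranges: [-2.7, 2.7], [-0.37, 2.16], [-1.27, 1.26], [0.24, 2.4], [-1.31, 4.45], [0.19, 1.91], [-2.76, 2.76]. Speed limits (rad/s): [2.39, 2.39, 3.14, 3.14, 3.14, 3.14, 3.14].

## Interface

Orientations are given as a rotation vector (axis times angle).
In Python, from cell import bot gives the robot as it stands.
- The arm moves only by the tool arm_command, never from a script. Its argument "increments" is a list of rows, each an object with "travel": the shift along the world's x, y, z normalised to -1 to 1, where 1 is 500 mm, a list of three; "rotation": the turn, a rotation vector about the world's x, y, z normalised to -1 to 1, where 1 is pi/2 rad, a list of three. In form: [{"travel": [dx, dy, dz], "rotation": [rx, ry, rz]}, ...]. A call has 1 to 10 rows; each row is the pose to reach, as a shift and turn from the pose commanded when the call began; what a row does not reach only later rows make up. A row lasts 1/12 s, in which the tool goes at most 41.7 mm and 7.16 degrees, less where a joint would pass 70% of its speed; a pose out of reach is approached as far as the arm can. A call with a number of a shift or a turn outside -1 to 1 is refused whole. A call with a gripper value outside its range is refused whole. "hand" is the gripper command: -1 is shut, 1 is fully open, values between are in proportion, set as the call begins (left out, the last holds). The fingers move at their own pace and stop on an object; "force" is the grip in N (left out, the last holds). Time passes only in rows, so rows that repeat a pose let the fingers close. It gives the time, the measured TCP pose, the force and the opening at its end, in the units of the state.
- bot.get_obs(): the state, without advancing time (a new reading comes with each control period).
- bot.grab_frame(name): name is "scene" or "side" or "wrist"; returns (picture, depth): 480x640x3 uint8, red, green, blue; 480x640 float32, m along the optical axis (not along the pixel's ray), 0 where there is no reading.
- bot.camera_params(name): a dict with "fx", "fy", "cx", "cy" (pixels), "view" (4x4, takes a point from world to camera coordinates); the wrist camera has in their place "mount" (4x4, takes a point from camera to tool coordinates, whose origin is the TCP and whose axes are the flange's). Camera axes: x right, y up, looking along -z (the intrinsics and any distortion apply to the point x, -y, -z); pixel columns grow to the right and rows downward; lengths in m; the calibration is good to about 2 mm. The wrist camera is an equidistant fisheye: a pixel r from the principal point sees the ray r / f radians off the axis. A picture is of the moment at which its call begins: read the wrist's pose just before it. camera_params takes no time and is no camera call.
- bot.close_job(): hands the job in, once; it reports no verdict.
The state is a dict: "t": time; "qpos": joint angles; "joint_vel": joint speeds; "effort": joint torques, N m; "tool_pos": TCP position; "tool_rot": TCP orientation; "ft_force": force on the tool from outside, world axes, zero at the start; "ft_torque": the same for the moment, N m; "opening": finger opening in m.
Only numpy, scipy, OpenCV 4.12 (cv2) and the standard library are available. Lean on these libraries where they do the work, as an engineer would, in place of code of your own. Each camera call takes 0.05 s, during which the arm holds its last target. There are 200 camera calls.

## Task

Fit the loose three-pole breaker (the widest of the loose rail devices) on the sloping plate's rail, between the row already mounted and the end stop, first sliding the stop along the rail if it leaves too little room: hook the breaker's fixed lip under the rail's upper edge with its foot end still lifted, then rock it down until its sprung foot clicks under the lower edge. Then push the end stop up so that row, breaker and stop stand side by side without gaps. Leave the other things on the bench where they are.

Things in the scene. Friction and masses are not known exactly. Their poses are not given: they have to be found in the camera images.
- breaker: Three-pole rail breaker to fit, light grey, 85 mm long (x, to its lip end), 52 wide (y), 72 deep (z, out of its front), 0.27-0.41 kg; starts on its back, front up. Origin: centre of the back. Case z 9.5 to 48 mm (shoulders); centred nose 45 (x) by 52 mm, z 48 to 72, flat sides: grip it across the 45 mm, fingers over the shoulders. Dark toggles up to z 85 mm, x -12 to 2.
- seat (a point): Bottom of the 9.5 mm deep rail recess in the breaker's back (breaker x = y = 0, z = 9.5 mm), axes as the breaker. When fitted it lies on the rail's face with its axes as those of rail, 0.3 mm down the slope from the rail's middle line. At x = 17.8 mm the recess ends in the lip's wall (8 mm thick, down to z = 0); beyond it the back is level with the seat.
- lip (a point): Upper corner of the tip of the breaker's fixed lip, mid-width: breaker x = 14.9, z = 4.9 mm. The lip reaches 2.9 mm inwards from its wall at x = 17.8; the slot between lip and seat is 2.7 mm high at the wall, 4.6 mm at the tip, so with the wall against the rail's edge it goes on at up to about 25 degrees of tilt (foot end lifted).
- foot_nose (a point): Upper corner of the sprung foot's nose at rest, mid-width: breaker x = -14.7, z = 6.7 mm (a point of the case; it does not move with the foot).
- breaker_left (a point): On the breaker's +y side face (y = +26 mm), at seat level.
- breaker_right (a point): On the breaker's -y side face (y = -26 mm), at seat level.
- foot (a joint): Black sprung foot, 22 mm wide, in the breaker's back at the end away from the lip (-x). 0 = at rest; grows (m) to 0.0045 as it is pushed outwards, towards -x; spring 3 N at 0, 6 N at 3 mm. Chamfered below (38 degrees), flat latching face above: rocking the breaker down cams it over the rail's lower edge (some 10 N at the foot) and it springs back to 0 under that edge.
- rail (a point): Middle of the rail's outer face. Axes: x up the plate's 26 degree slope (away from the robot), y along the rail to the left, z out of the plate. Steel top-hat rail 35 mm wide, 15 high, 330 long; its edges, at x = +-17.5 mm, are flanges 2.3 mm thick, free underneath for 4 mm, 12.7 mm off the plate. Ducts 42 mm high run at x = +-71 to +-113; terminals 34 mm over the face at y = -125 to -161.
- row_face (a point): On the right side face of the row already mounted, level with the rail's face, on its middle line; axes as rail. The row (a breaker of the same shape, then a contactor) reaches 98 mm to the left from here and stands up to 84 mm over the rail's face; it is clamped and does not give way.
- stop_face (a point): On the left side face of the end stop, level with the rail's face, on its middle line; axes as rail. The stop is a grey block 48 mm (x) by 10 mm (from here to the right) by 34 mm high over the rail's face. It slides along the rail only, against 4 N of friction; push it with the fingers on either side face.
- endstop (a joint): Slide of the end stop along the rail, 0 to 0.09 m, growing to the right (away from the row).
- breaker2: Bystander: loose two-pole breaker of the same shape, 85 x 34.5 x 72 mm (84 with toggles), standing on its back; origin at the centre of its back.
- contactor: Bystander: loose dark grey contactor, 75 x 45 x 85 mm, standing on its back; origin at the centre of its back.
- meter: Bystander: dark multimeter lying on its back, 180 x 85 x 45 mm; origin at the centre of its underside, x along its length.
There are look-alikes about, which are no part of the job. What is shaped like the breaker but red or yellow is not meant.

How it is judged:
By the outcome, as a careful person would: the job done as asked, in the order asked, and still so for the second after the job is handed in, with the robot touching nothing.
It also fails if it takes over 72 s, if anything falls off the work surface, if the arm or the gripper's body presses on something with over 40 N, if the wrist force passes 120 N, or if a joint passes its speed limit or range.

## Working session

There is one attempt and no reset: what is moved stays moved. The work goes in short steps, Python scripts to look and compute and a tool call to move; the robot and the scene stay as the last step left them, time stands still between calls to the robot, and variables do not carry over. Pictures are saved under pics/ and viewed, about 8 in all and at most 12, crops included, and the job is handed in when it is done.

Besides the shell and the picture viewer there is one more tool, called after "Call:" as name([rows], argument=value, ...), one row to a line, values as JSON. arm_command: Moves the arm, as the interface text tells. Its arguments: {"type":"object","properties":{"increments":{"type":"array","items":{"type":"object","properties":{"travel":{"type":"array","items":{"type":"number","minimum":-1,"maximum":1}},"rotation":{"type":"array","items":{"type":"number","minimum":-1,"maximum":1}}}}},"hand":{"type":"number"},"force":{"type":"number"}},"required":["increments"]}

```bash
ls; mkdir -p pics
cat > h.py <<'E'
import numpy as np, cv2
from scipy.spatial.transform import Rotation as R
from cell import bot
def save(n,img): cv2.imwrite('pics/'+n+'.png',cv2.cvtColor(img,cv2.COLOR_RGB2BGR))
def grab(name):
    o=bot.get_obs(); p=bot.camera_params(name); im,d=bot.grab_frame(name)
    if 'view' in p: C=np.linalg.inv(np.array(p['view']))
    else:
        T=np.eye(4);T[:3,:3]=R.from_rotvec(o['tool_rot']).as_matrix();T[:3,3]=o['tool_pos'];C=T@np.array(p['mount'])
    return im,d,p,C
def dirs(p,u,v,fish=False):
    x=(np.asarray(u,float)-p['cx'])/p['fx'];y=(np.asarray(v,float)-p['cy'])/p['fy']
    if fish:
        r=np.hypot(x,y)+1e-12; s=np.tan(r)/r; x=x*s;y=y*s
    return np.stack([x,-y,-np.ones_like(x)],-1)   # depth-1 direction
def pts(d,p,C,fish=False):
    v,u=np.mgrid[:480,:640]
    P=dirs(p,u,v,fish)*d[...,None]
    return P@C[:3,:3].T+C[:3,3]
E
python3 - <<'E'
from h import *
for n in('scene','side'):
    im,d,p,C=grab(n); save(n,im); np.savez(n+'.npz',im=im,d=d,P=pts(d,p,C),C=C); print(n,{k:v for k,v in p.items() if k!='view'},C[:3].round(3).tolist())
print(bot.get_obs())
print(bot.camera_params('wrist'))
E
```

```text
pics
scene {'fx': 504.39944600518425, 'fy': 504.39944600518425, 'cx': 322.8344233673726, 'cy': 239.40360123378122} [[0.611, -0.599, 0.517, 1.067], [0.791, 0.448, -0.417, -0.477], [0.018, 0.664, 0.748, 0.891]]
side {'fx': 484.79880852440755, 'fy': 484.79880852440755, 'cx': 319.74529784050435, 'cy': 241.3630707706168} [[0.719, 0.396, -0.571, -0.123], [-0.694, 0.381, -0.61, -0.691], [-0.024, 0.835, 0.549, 0.692]]
{'t': 0.1, 'qpos': array([-1.18820685,  0.5371318 , -0.00442874,  1.53873722,  0.00257185,
        1.06730216, -0.07115809]), 'joint_vel': array([ 0.00193217, -0.0012451 , -0.00044254, -0.00110229, -0.00026843,
       -0.00143685,  0.00034994]), 'effort': array([ 2.44443210e-03, -5.84560204e+01,  1.05187543e+00, -2.59774786e+01,
        1.26004207e-02,  4.66892088e-03, -9.32755846e-07]), 'tool_pos': array([0.28189073, 0.58537946, 0.40388821]), 'tool_rot': array([-6.98858607e-01, -3.06261196e+00,  2.43774349e-03]), 'ft_force': array([ 0.33620845, -0.50516477,  0.40312191]), 'ft_torque': array([0.01443475, 0.01036078, 0.0159097 ]), 'opening': 0.08537599491158987}
{'fx': 371.64829954431775, 'fy': 371.64829954431775, 'cx': 322.1701872850768, 'cy': 238.68238604744255, 'mount': array([[-3.37227415e-04,  9.55091094e-01,  2.96312149e-01,
         7.61575486e-02],
       [ 9.99999786e-01,  1.55819489e-04,  6.35834670e-04,
        -6.06199440e-04],
       [ 5.61108822e-04,  2.96312299e-01, -9.55090941e-01,
         3.17563188e-02],
       [ 0.00000000e+00,  0.00000000e+00,  0.00000000e+00,
         1.00000000e+00]])}
```

View pics/scene.png

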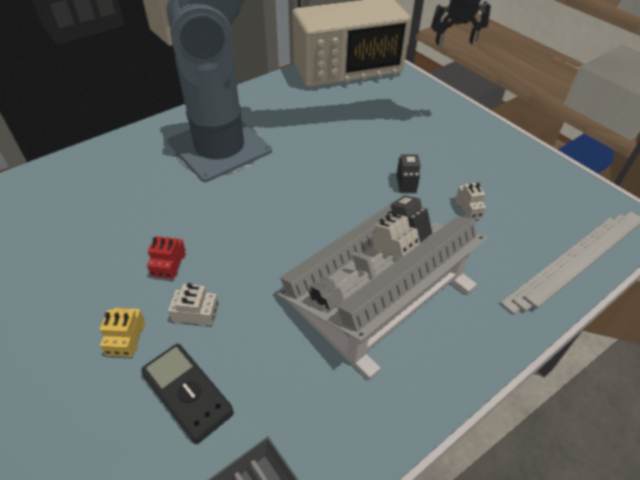

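View pics/side.png

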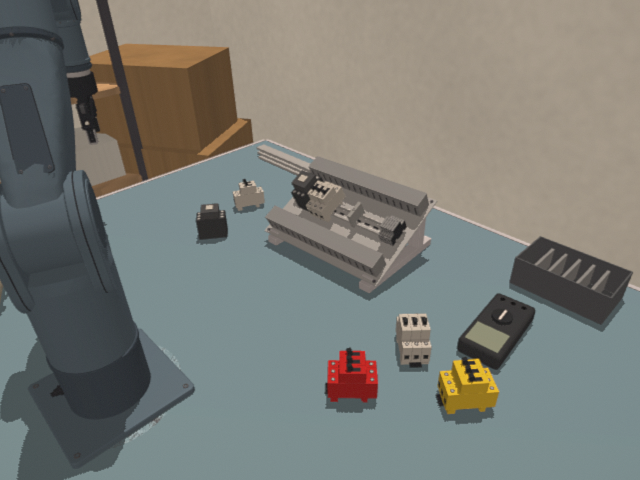

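Candidates: the light-grey three-toggle one at scene (193,304) / side (414,338) is the breaker. Red (166,257) and yellow (122,330) are look-alikes, and the narrower grey at scene (471,199) is breaker2. The row is at side (320,195), and the rail runs right from it to the dark terminals at (395,228). I'll check with close crops and measure.

Run:
```python
from h import *
s=np.load('side.npz'); im=s['im'];P=s['P']
a=cv2.resize(im[150:290,255:445],(760,560),interpolation=cv2.INTER_CUBIC)
b=cv2.resize(im[300:380,380:450],(490,560),interpolation=cv2.INTER_CUBIC)
save('crop1',cv2.resize(np.hstack([a,b]),(800,360)))
for n,pl in(('side',[(414,320),(414,338),(414,352),(290,150),(300,245),(430,215),(430,195),(320,200),(345,215),(370,225),(358,218)]),('scene',[(193,304),(190,290),(355,272),(395,237),(370,262)])):
    Q=np.load(n+'.npz')['P']
    for u,v in pl: print(n,u,v,Q[v,u].round(4))
# breaker nose top points
for n,(u0,u1,v0,v1) in(('side',(385,445,300,375)),('scene',(160,225,275,330))):
    z=np.load(n+'.npz');Q=z['P'][v0:v1,u0:u1].reshape(-1,3)
    for lo,hi in((.065,.078),(.042,.053)):
        q=Q[(Q[:,2]>lo)&(Q[:,2]<hi)]
        r=cv2.minAreaRect((q[:,:2]*1000).astype(np.float32)); print(n,lo,len(q),np.median(q[:,2]),r)
# rail plane / edges: fit plate ducts
```

```text
side 414 320 [ 0.4506 -0.324   0.0801]
side 414 338 [ 0.4409 -0.3344  0.0488]
side 414 352 [ 0.4247 -0.348   0.0345]
side 290 150 [ 0.9486  0.6009 -0.0042]
side 300 245 [0.5209 0.0692 0.0286]
side 430 215 [ 0.9062 -0.0466 -0.0019]
side 430 195 [ 1.4458  0.3025 -0.2733]
side 320 200 [0.582  0.0579 0.1346]
side 345 215 [0.6337 0.0239 0.0848]
side 370 225 [ 0.6367 -0.0552  0.0879]
side 358 218 [ 0.6272 -0.0251  0.099 ]
scene 193 304 [ 0.4801 -0.3245  0.0699]
scene 190 290 [ 0.4484 -0.3138  0.0723]
scene 355 272 [ 0.6231 -0.0351  0.0946]
scene 395 237 [0.6302 0.0596 0.1426]
scene 370 262 [ 0.6424 -0.0163  0.1315]
side 0.065 466 0.06972096955707496 ((456.64764404296875, -320.42987060546875), (47.67882537841797, 52.288028717041016), 45.58283996582031)
side 0.042 405 0.04600050652097487 ((435.006591796875, -345.92523193359375), (152.36245727539062, 53.10321807861328), 85.69219207763672)
scene 0.065 490 0.07169380144942178 ((458.9913330078125, -320.4545593261719), (46.40907287597656, 53.82596969604492), 47.00849151611328)
scene 0.042 474 0.04758144205842041 ((459.153564453125, -320.16363525390625), (85.28244018554688, 54.139076232910156), 46.46895980834961)
```

View pics/crop1.png

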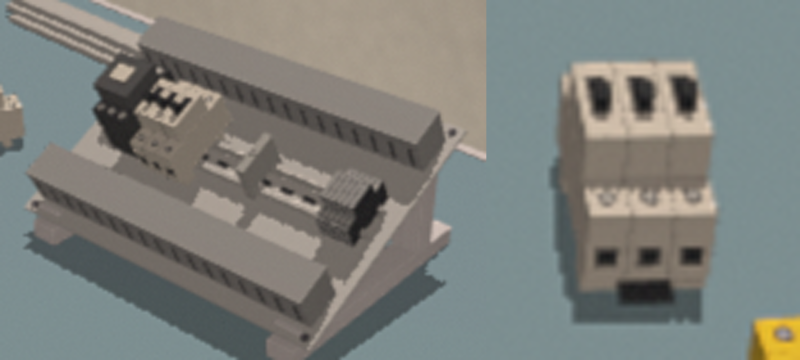

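Confirmed: the breaker has three toggles, and its black foot faces the side camera, so its +x points at about 46.5° in the world. On the rail from left: contactor, breaker, a short gap, the stop at crop (258,155), then the terminals at (350,200). Next I fit the rail frame.

```bash
cat > rail.py <<'E'
from h import *
def axes(th,tilt=np.radians(26)):
    c,s=np.cos(th),np.sin(th); ct,st=np.cos(tilt),np.sin(tilt)
    x=np.array([ct*c,ct*s,st]); y=np.array([-s,c,0]); return np.stack([x,y,np.cross(x,y)],1)
E
python3 - <<'E'
from rail import *
for n in('side','scene'):
    Q=np.load(n+'.npz')['P'].reshape(-1,3)
    Q=Q[(Q[:,0]>.4)&(Q[:,0]<.85)&(abs(Q[:,1]-.02)<.27)&(Q[:,2]>.025)&(Q[:,2]<.3)]
    best=max(((np.sort(np.histogram(Q@axes(np.radians(t))[:,2],np.arange(-.5,.5,.002))[0])[-4:].sum(),t) for t in np.arange(-40,40,.5)))
    A=axes(np.radians(best[1])); h=Q@A
    H,e=np.histogram(h[:,2],np.arange(-.4,.1,.002)); 
    k=np.argsort(H)[-8:]; print(n,best,[(round(e[i],4),H[i]) for i in sorted(k)])
    np.save(n+'_q.npy',Q)
E
```

```text
side (np.int64(6036), np.float64(4.0)) [(np.float64(-0.208), np.int64(511)), (np.float64(-0.206), np.int64(1561)), (np.float64(-0.204), np.int64(1524)), (np.float64(-0.202), np.int64(562)), (np.float64(-0.166), np.int64(618)), (np.float64(-0.164), np.int64(1661)), (np.float64(-0.162), np.int64(1290)), (np.float64(-0.16), np.int64(361))]
scene (np.int64(6394), np.float64(4.0)) [(np.float64(-0.204), np.int64(1631)), (np.float64(-0.202), np.int64(1087)), (np.float64(-0.19), np.int64(387)), (np.float64(-0.188), np.int64(432)), (np.float64(-0.168), np.int64(380)), (np.float64(-0.164), np.int64(450)), (np.float64(-0.162), np.int64(2397)), (np.float64(-0.16), np.int64(1279))]
```

Run:
```python
from rail import *
for n in('side','scene'):
    Q=np.load(n+'_q.npy'); A=axes(np.radians(4.)); h=Q@A
    t=h[abs(h[:,2]+.162)<.004]; 
    mid=np.median(t[:,0]); 
    lo,hi=np.percentile(t[:,0],[3,97]); m=(lo+hi)/2
    for nm,q in(('low',t[t[:,0]<m-.06]),('up',t[t[:,0]>m+.06])):
        r=cv2.minAreaRect((q[:,:2]*1000).astype(np.float32)); 
        vy=np.polyfit(q[:,1],q[:,0],1); print(n,nm,len(q),r,'yawcorr',np.degrees(np.arctan(-vy[0])).round(2),'z',np.median(q[:,2]))
    # things on the rail: slices
    for nm,zl,zh in(('face',-.192,-.185),('stop',-.162,-.153),('row low',-.152,-.135),('nose',-.135,-.11)):
        q=h[(abs(h[:,0]-m)<.03)&(h[:,2]>zl)&(h[:,2]<zh)]
        H,e=np.histogram(q[:,1],np.arange(-.25,.25,.005)); print(n,nm,[(round(a*1000),int(c)) for a,c in zip(e,H) if c>2],'x',np.percentile(q[:,0],[2,50,98]).round(4))
```

```text
side low 2003 ((501.17755126953125, 39.410064697265625), (106.37164306640625, 466.59814453125), 11.556055068969727) yawcorr 2.14 z -0.16230098076945
side up 1721 ((698.1281127929688, -22.573959350585938), (342.8715515136719, 45.353572845458984), 89.9107666015625) yawcorr 0.07 z -0.16242736956919682
side face [(-190, 5), (-185, 36), (-180, 3), (-175, 5), (-170, 3), (-160, 4), (-155, 4), (-135, 6), (-130, 7), (-125, 8), (-120, 11), (-115, 9), (-110, 10), (-105, 10), (-100, 11), (-95, 10), (-90, 14), (-85, 5), (-80, 12), (-75, 9), (-70, 25), (-65, 4), (-45, 6), (-40, 4), (-35, 4), (-30, 10), (-25, 8), (-20, 10), (-15, 6), (-10, 10), (-5, 9), (0, 8), (5, 27)] x [0.5768 0.5949 0.6281]
side stop [(-185, 30), (-180, 27), (-175, 23), (-170, 26), (-165, 26), (-160, 24), (-155, 25), (-150, 14), (-70, 40), (-65, 34), (-60, 12), (0, 11), (5, 40)] x [0.5801 0.6047 0.6288]
side row low [(0, 19), (5, 69), (10, 9), (15, 5), (20, 8), (25, 10), (30, 9), (35, 10), (40, 8), (45, 7), (50, 9), (55, 17)] x [0.5763 0.5849 0.6323]
side nose [(0, 8), (5, 59), (10, 33), (15, 28), (20, 25), (25, 36), (30, 30), 
[... 884 characters left out ...]
5, 27), (125, 5), (130, 4), (135, 6), (140, 4)] x [0.5884 0.6206 0.6375]
scene stop [(-185, 41), (-180, 22), (-175, 23), (-170, 22), (-165, 22), (-160, 24), (-155, 21), (-150, 17), (-70, 61), (-65, 24), (-60, 16), (0, 9), (5, 62)] x [0.5837 0.6145 0.6333]
scene row low [(-185, 4), (-170, 3), (-65, 7), (0, 15), (5, 105), (10, 20), (15, 20), (20, 15), (25, 19), (30, 21), (35, 14), (40, 18), (45, 15), (50, 16), (55, 29), (60, 4)] x [0.5882 0.6292 0.6386]
scene nose [(0, 9), (5, 81), (10, 58), (15, 24), (20, 22), (25, 44), (30, 43), (35, 26), (40, 30), (45, 44), (50, 31), (55, 93), (60, 44), (65, 16), (70, 16), (75, 24), (80, 17), (85, 19), (90, 20), (95, 16), (100, 12)] x [0.5886 0.6224 0.6381]
```

Call:
arm_command([
  {"travel": [0.24, -0.56, 0.04], "rotation": [0, 0, -0.333]},
  {"travel": [0.24, -0.56, 0.04], "rotation": [0, 0, -0.333]},
  {"travel": [0.24, -0.56, 0.04], "rotation": [0, 0, -0.333]},
  {"travel": [0.24, -0.56, 0.04], "rotation": [0, 0, -0.333]},
  {"travel": [0.24, -0.56, 0.04], "rotation": [0, 0, -0.333]},
  {"travel": [0.24, -0.56, 0.04], "rotation": [0, 0, -0.333]},
  {"travel": [0.24, -0.56, 0.04], "rotation": [0, 0, -0.333]},
  {"travel": [0.24, -0.56, 0.04], "rotation": [0, 0, -0.333]},
  {"travel": [0.24, -0.56, 0.04], "rotation": [0, 0, -0.333]},
])

```text
t: 0.85
tool_pos: [0.404, 0.3012, 0.4249]
tool_rot: [1.477, 2.771, -0.002]
ft_force: [0.1, 0.1, 0.6]
opening: 0.0855
```

Call:
arm_command([
  {"travel": [0.3, -0.56, 0], "rotation": [0, 0, -0.333]},
  {"travel": [0.3, -0.56, 0], "rotation": [0, 0, -0.333]},
  {"travel": [0.3, -0.56, 0], "rotation": [0, 0, -0.333]},
  {"travel": [0.3, -0.56, 0], "rotation": [0, 0, -0.333]},
  {"travel": [0.3, -0.56, 0], "rotation": [0, 0, -0.333]},
  {"travel": [0.3, -0.56, 0], "rotation": [0, 0, -0.333]},
  {"travel": [0.3, -0.56, 0], "rotation": [0, 0, -0.333]},
  {"travel": [0.3, -0.56, 0], "rotation": [0, 0, -0.333]},
  {"travel": [0.3, -0.56, 0], "rotation": [0, 0, -0.333]},
  {"travel": [0.3, -0.56, 0], "rotation": [0, 0, -0.333]},
])

```text
t: 1.68
tool_pos: [0.5525, 0.0254, 0.4242]
tool_rot: [-2.138, -2.302, 0.001]
ft_force: [0.3, 1.8, 0.2]
opening: 0.0856
```

Run:
```python
from rail import *
im,d,p,C=grab('wrist'); print(bot.get_obs()); save('w1',im); np.savez('w1.npz',im=im,d=d,P=pts(d,p,C,True),C=C)
```

```text
{'t': 1.7333, 'qpos': array([-0.46372859,  0.36679015,  0.42671854,  1.79933337, -0.17653794,
        1.01403493,  0.10863055]), 'joint_vel': array([-2.58660419e-02, -1.04486504e-02, -1.86778098e-02,  9.80326068e-03,
       -1.02851567e-05,  1.68009165e-04,  1.56840039e-03]), 'effort': array([ 1.99023016e+00, -4.40422547e+01,  6.29690230e+00, -2.49928647e+01,
        1.75137729e-01, -4.97126766e-02,  3.90700414e-02]), 'tool_pos': array([0.551983  , 0.0269944 , 0.42407277]), 'tool_rot': array([-2.13362909e+00, -2.30417050e+00,  5.62927334e-04]), 'ft_force': array([-0.39444529,  0.5719445 , -0.53330584]), 'ft_torque': array([-0.00886931,  0.02791116,  0.05706561]), 'opening': 0.08517000502876551}
```

View pics/w1.png

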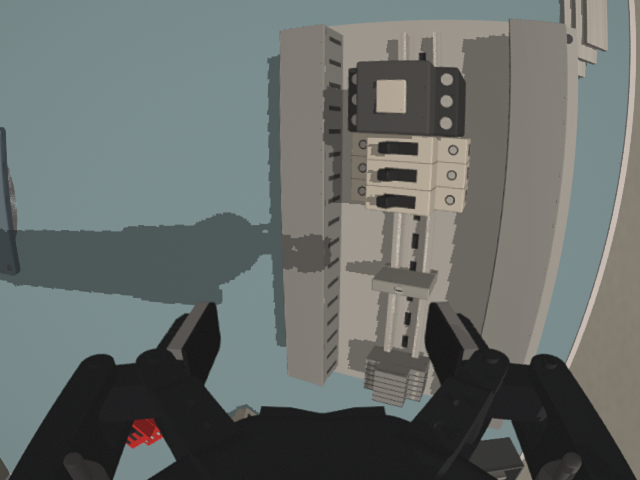

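The wrist picture shows the row (breaker at (415,175)), the rail, the stop at (404,282) and the terminals at (395,378), with a gap of roughly one breaker width. I'll fit the rail frame from this cloud.

Run:
```python
from rail import *
P=np.load('w1.npz')['P']; 
M=np.zeros((480,640),bool); M[20:345,275:600]=1
Q=P[M]; Q=Q[(Q[:,2]>.02)&(Q[:,2]<.25)]
best=max(((np.sort(np.histogram(Q@axes(np.radians(t))[:,2],np.arange(-.5,.5,.002))[0])[-4:].sum(),t) for t in np.arange(-10,20,.5))); print(best)
A=axes(np.radians(4.07)); h=Q@A
H,e=np.histogram(h[:,2],np.arange(-.22,-.09,.002)); print([(round(a*1000),int(c)) for a,c in zip(e,H)])
t=h[abs(h[:,2]+.162)<.005]
for nm,q in(('low',t[(t[:,0]<.56)&(t[:,0]>.46)]),('up',t[(t[:,0]>.67)&(t[:,0]<.73)])):
    print(nm,len(q),'z',np.median(q[:,2]))
    b=np.arange(-.12,.1,.02); 
    for i in range(len(b)-1):
        w=q[(q[:,1]>b[i])&(q[:,1]<b[i+1]),0]
        if len(w)>50: print(' ',b[i].round(2),np.percentile(w,[1,50,99]).round(4))
f=h[abs(h[:,2]+.189)<.004]; f=f[abs(f[:,0]-.607)<.03]
for y0 in(-.04,-.02,-.09,-.1):
    w=f[abs(f[:,1]-y0)<.01]; print('face',y0,len(w),np.percentile(w[:,0],[1,99]).round(4),np.median(w[:,2]).round(4))
r=h[abs(h[:,0]-.607)<.02]
for lo,hi in((-.165,-.150),(-.15,-.12),(-.133,-.12)):
    q=r[(r[:,2]>lo)&(r[:,2]<hi)]; H,e=np.histogram(q[:,1],np.arange(-.09,.1,.002)); print(lo,[(round(a*1000),int(c)) for a,c in zip(e,H) if c])
```

```text
(np.int64(60383), np.float64(3.5))
[(-220, 0), (-218, 0), (-216, 0), (-214, 0), (-212, 0), (-210, 0), (-208, 0), (-206, 1331), (-204, 22321), (-202, 7236), (-200, 1301), (-198, 318), (-196, 359), (-194, 375), (-192, 377), (-190, 1019), (-188, 1679), (-186, 385), (-184, 410), (-182, 412), (-180, 363), (-178, 354), (-176, 358), (-174, 401), (-172, 363), (-170, 387), (-168, 337), (-166, 173), (-164, 1783), (-162, 24961), (-160, 5338), (-158, 98), (-156, 301), (-154, 436), (-152, 504), (-150, 2557), (-148, 179), (-146, 44), (-144, 47), (-142, 53), (-140, 50), (-138, 51), (-136, 62), (-134, 66), (-132, 81), (-130, 831), (-128, 1894), (-126, 3679), (-124, 243), (-122, 106), (-120, 111), (-118, 109), (-116, 259), (-114, 319), (-112, 56), (-110, 60), (-108, 1831), (-106, 2706), (-104, 816), (-102, 34), (-100, 0), (-98, 0), (-96, 0), (-94, 0)]
low 14057 z -0.1606916464087456
  -0.12 [0.4956 0.5176 0.5366]
  -0.1 [0.4945 0.5174 0.5365]
  -0.08 [0.4953 0.5175 0.5365]
  -0.06 [0.4947 0.5173 0.5365]
  -0.04 [0.4953 0.5178 0.5365]
  -0.02 [0.4952 0.5175 0.5365]
  0.0 [0.4949 0.5176 0.5364]
  0.02 
[... 530 characters left out ...]
48] -0.1876
-0.165 [(-68, 67), (-66, 100), (-64, 109), (-62, 117), (-60, 155), (-58, 243), (56, 3)]
-0.15 [(4, 22), (6, 155), (8, 125), (10, 109), (12, 123), (14, 118), (16, 164), (18, 173), (20, 172), (22, 176), (24, 169), (26, 136), (28, 123), (30, 119), (32, 128), (34, 160), (36, 178), (38, 181), (40, 176), (42, 181), (44, 140), (46, 125), (48, 125), (50, 128), (52, 173), (54, 183), (56, 157)]
-0.133 [(4, 22), (6, 155), (8, 125), (10, 109), (12, 123), (14, 118), (16, 164), (18, 173), (20, 172), (22, 176), (24, 169), (26, 136), (28, 123), (30, 119), (32, 128), (34, 160), (36, 178), (38, 181), (40, 176), (42, 181), (44, 140), (46, 125), (48, 125), (50, 128), (52, 173), (54, 183), (56, 153)]
```

Rail frame: yaw 4.07°, face middle at x 0.6073, z -0.1877 in rail axes. The gap is about 62.5 mm, more than 52, so the stop needn't slide first. Next I go over the breaker.

Call:
arm_command([
  {"travel": [-0.1, -0.35, -0.05], "rotation": [0, 0, 0.235]},
  {"travel": [-0.1, -0.35, -0.05], "rotation": [0, 0, 0.235]},
  {"travel": [-0.1, -0.35, -0.05], "rotation": [0, 0, 0.235]},
  {"travel": [-0.1, -0.35, -0.05], "rotation": [0, 0, 0.235]},
  {"travel": [-0.188, -0.694, -0.18], "rotation": [0, 0, 0.468]},
  {"travel": [-0.188, -0.694, -0.18], "rotation": [0, 0, 0.468]},
  {"travel": [-0.188, -0.694, -0.18], "rotation": [0, 0, 0.468]},
  {"travel": [-0.188, -0.694, -0.18], "rotation": [0, 0, 0.468]},
  {"travel": [-0.188, -0.694, -0.18], "rotation": [0, 0, 0.468]},
  {"travel": [-0.188, -0.694, -0.18], "rotation": [0, 0, 0.468]},
])

```text
t: 2.57
tool_pos: [0.4562, -0.3241, 0.3332]
tool_rot: [-1.168, -2.915, 0.003]
ft_force: [-1.6, -0.0, 0.5]
opening: 0.0853
```

Call:
arm_command([
  {"travel": [0, 0, 0], "rotation": [0, 0, 0]},
  {"travel": [0, 0, 0], "rotation": [0, 0, 0]},
])

```text
t: 2.73
tool_pos: [0.4587, -0.32, 0.3342]
tool_rot: [-1.163, -2.917, -0.002]
ft_force: [1.4, 0.9, 0.3]
opening: 0.0854
```

```bash
cat > brk.py <<'E'
from rail import *
import sys
im,d,p,C=grab('wrist'); o=bot.get_obs(); T=R.from_rotvec(o['tool_rot']).as_matrix()
print(o['t'],o['tool_pos'].round(4),'tooly deg',np.degrees(np.arctan2(T[1,1],T[0,1])).round(2),'z',T[:,2].round(3),o['qpos'].round(2)); save(sys.argv[1],im)
P=pts(d,p,C,True); m=(P[...,2]>.066)&(P[...,2]<.076)&(np.hypot(P[...,0]-.458,P[...,1]+.32)<.06)&(im.min(2)>90)
m2=(P[...,2]>.043)&(P[...,2]<.076)&(np.hypot(P[...,0]-.458,P[...,1]+.32)<.06)&(im.min(2)>60)
for k in(m,m2): print(k.sum(),np.median(P[k][:,2]),cv2.minAreaRect((P[k][:,:2]*1000).astype(np.float32)))
E
python3 brk.py w2
```

```text
2.7833 [ 0.4593 -0.319   0.3345] tooly deg 46.64 z [ 0.     0.002 -1.   ] [ 0.26  0.49  0.34  1.86 -0.22  0.83  1.53]
3514 0.07103963704377439 ((457.16162109375, -319.524169921875), (45.18832015991211, 52.46544647216797), 46.3842658996582)
7611 0.06628805228370158 ((457.0331115722656, -319.4131774902344), (85.14411926269531, 52.88065719604492), 46.251155853271484)
```

View pics/w2.png

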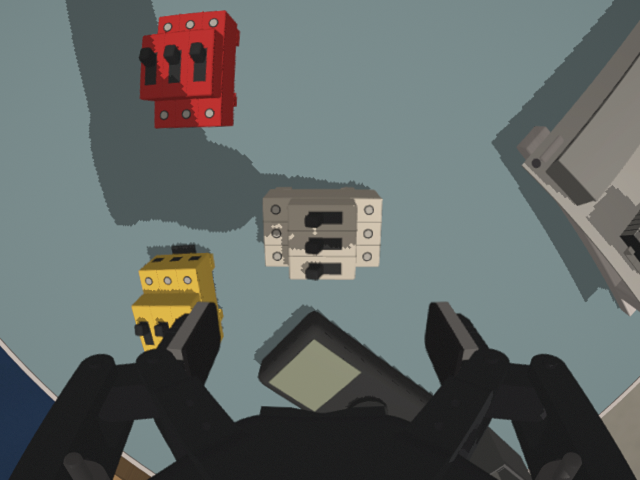

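The picture shows the light-grey breaker at (322,235), clear of yellow (178,300) and red (195,70). It is centred at (0.457, -0.3195) at 46.3°, so I descend and grip.

Call:
arm_command([
  {"travel": [-0.003, 0.001, -0.08], "rotation": [0, 0, -0.003]},
  {"travel": [-0.003, 0.001, -0.15], "rotation": [0, 0, -0.003]},
  {"travel": [-0.003, 0.001, -0.2], "rotation": [0, 0, -0.003]},
  {"travel": [-0.003, 0.001, -0.222], "rotation": [0, 0, -0.003]},
  {"travel": [-0.003, 0.001, -0.222], "rotation": [0, 0, -0.003]},
  {"travel": [-0.003, 0.001, -0.222], "rotation": [0, 0, -0.003]},
])

```text
t: 3.28
tool_pos: [0.4576, -0.3198, 0.2244]
tool_rot: [1.169, 2.916, 0.001]
ft_force: [0.3, -0.3, 0.7]
opening: 0.0853
```

Call:
arm_command([
  {"travel": [0, 0, 0], "rotation": [0, 0, 0]},
  {"travel": [0, 0, 0], "rotation": [0, 0, 0]},
  {"travel": [0, 0, 0], "rotation": [0, 0, 0]},
  {"travel": [0, 0, 0], "rotation": [0, 0, 0]},
  {"travel": [0, 0, 0], "rotation": [0, 0, 0]},
  {"travel": [0, 0, 0], "rotation": [0, 0, 0]},
  {"travel": [0, 0, 0], "rotation": [0, 0, 0]},
  {"travel": [0, 0, 0], "rotation": [0, 0, 0]},
], hand=-1, force=70)

```text
t: 3.95
tool_pos: [0.4573, -0.3212, 0.2253]
tool_rot: [1.171, 2.912, 0.0]
ft_force: [-0.8, 1.9, 8.8]
opening: 0.0438
```

Run:
```python
from h import *
o=bot.get_obs(); T=R.from_rotvec(o['tool_rot']).as_matrix()
print(o['t'],o['tool_pos'],T.round(4).tolist(),o['opening'],o['ft_force'])
```

```text
3.95 [ 0.45730444 -0.32120687  0.22530505] [[-0.7218, 0.6921, 0.0027], [0.6921, 0.7218, -0.0009], [-0.0025, 0.0012, -1.0]] 0.04382103034084099 [-0.84290797  1.85573838  8.77478437]
```

Gripped (opening 43.8 mm, at the nose). Next I write a small planner for the hook pose: tilt, `a` (distance of the lip wall upslope of the rail edge), `h`, and y.

```bash
cat > plan.py <<'E'
# usage: plan.py tilt a_mm h_mm y_mm  -> increments that bring wall-corner K to rail (17.5+a, y, h)
from rail import *
import sys
D=.2253; OX=.0013; A=axes(np.radians(4.07)); O=A@[.6073,-.0242,-.1877]   # O: rail-face point, y=0 where the breaker should go
def pose(tilt,a,h,y):
    B=A@R.from_euler('y',tilt,degrees=True).as_matrix()
    K=O+A@(np.array([17.5+a,y,h])/1000)
    org=K-B@[.0178,0,.0095]
    T=np.stack([B[:,1],B[:,0],-B[:,2]],1)
    return org+B[:,2]*D-T[:,0]*OX, T, B
def state():
    o=bot.get_obs(); return o,o['tool_pos'],R.from_rotvec(o['tool_rot']).as_matrix()
if __name__=='__main__':
    o,p,T0=state()
    # where the breaker is now, in a/h/tilt/y
    B=np.stack([T0[:,1],T0[:,0],-T0[:,2]],1); K=p+T0[:,0]*OX-B[:,2]*D+B@[.0178,0,.0095]
    k=A.T@(K-O)*1000; E=R.from_matrix(A.T@B).as_euler('yxz',degrees=True)
    print('t',o['t'],'now tilt %.2f roll %.2f yaw %.2f a %.2f y %.2f h %.2f'%(*E,k[0]-17.5,k[1],k[2]),'F rail',(A.T@o['ft_force']).round(1),'open',o['opening'].round(4))
    if len(sys.argv)>4:
        q,T,_=pose(*map(float,sys.argv[1:5]))
        print('target',q.round(4),'travel',((q-p)/.5).round(4).tolist(),'rot',(R.from_matrix(T@T0.T).as_rotvec()/(np.pi/2)).round(4).tolist())
E
python3 plan.py 20 6 60 0
```

```text
Traceback (most recent call last):
  File "plan.py", line 18, in <module>
    print('t',o['t'],'now tilt %.2f roll %.2f yaw %.2f a %.2f y %.2f h %.2f'%(*E,k[0]-17.5,k[1],k[2]),'F rail',(A.T@o['ft_force']).round(1),'open',o['opening'].round(4))
                                                                                                                                                   ^^^^^^^^^^^^^^^^^^
AttributeError: 'float' object has no attribute 'round'
```

```bash
sed -i "s/o\['opening'\].round(4)/round(o['opening'],4)/" plan.py; python3 plan.py 20 6 60 0
```

```text
t 3.95 now tilt 19.80 roll 16.97 yaw 39.16 a -219.55 y -315.98 h 0.64 F rail [3.2 1.9 8.2] open 0.0438
target [0.583  0.0159 0.3745] travel [0.2514, 0.6743, 0.2984] rot [0.0301, -0.0603, -0.4676]
```

Call:
arm_command([
  {"travel": [0, 0, 0.08], "rotation": [0, 0, 0]},
  {"travel": [0, 0, 0.16], "rotation": [0, 0, 0]},
  {"travel": [0, 0.02, 0.24], "rotation": [0, 0, -0.04]},
  {"travel": [0.02, 0.09, 0.3], "rotation": [0, 0, -0.1]},
  {"travel": [0.05, 0.16, 0.35], "rotation": [0, 0, -0.15]},
  {"travel": [0.08, 0.23, 0.36], "rotation": [0.01, -0.02, -0.2]},
  {"travel": [0.11, 0.3, 0.36], "rotation": [0.01, -0.03, -0.26]},
  {"travel": [0.14, 0.37, 0.36], "rotation": [0.02, -0.04, -0.32]},
  {"travel": [0.17, 0.44, 0.36], "rotation": [0.02, -0.05, -0.37]},
  {"travel": [0.2, 0.5, 0.36], "rotation": [0.025, -0.06, -0.42]},
])

```text
t: 4.78
tool_pos: [0.5565, -0.0679, 0.4037]
tool_rot: [2.009, 2.32, 0.11]
ft_force: [1.3, -0.9, -3.6]
opening: 0.0436
```

Call:
arm_command([
  {"travel": [0.02, 0.07, 0], "rotation": [0, 0, -0.02]},
  {"travel": [0.04, 0.13, 0], "rotation": [0.005, 0, -0.04]},
  {"travel": [0.05, 0.17, -0.01], "rotation": [0.005, 0, -0.047]},
  {"travel": [0.05, 0.17, -0.01], "rotation": [0.005, 0, -0.047]},
  {"travel": [0.05, 0.17, -0.01], "rotation": [0.005, 0, -0.047]},
  {"travel": [0.05, 0.17, -0.01], "rotation": [0.005, 0, -0.047]},
])

```text
t: 5.28
tool_pos: [0.581, 0.0133, 0.3985]
tool_rot: [2.093, 2.247, 0.111]
ft_force: [0.9, 0.2, -3.0]
opening: 0.0435
```

```bash
python3 - <<'E'
from h import *
im,d,p,C=grab('wrist'); save('w3',im); np.savez('w3.npz',im=im,d=d,P=pts(d,p,C,True),C=C)
E
python3 plan.py 20 5.6 12 0
```

```text
t 5.3333 now tilt 20.26 roll -0.08 yaw -0.03 a 13.71 y -3.35 h 82.98 F rail [-1.7 -0.5 -2.7] open 0.0434
target [0.6037 0.0174 0.3312] travel [0.0452, 0.0094, -0.1351] rot [0.0009, -0.0028, 0.0007]
```

View pics/w3.png

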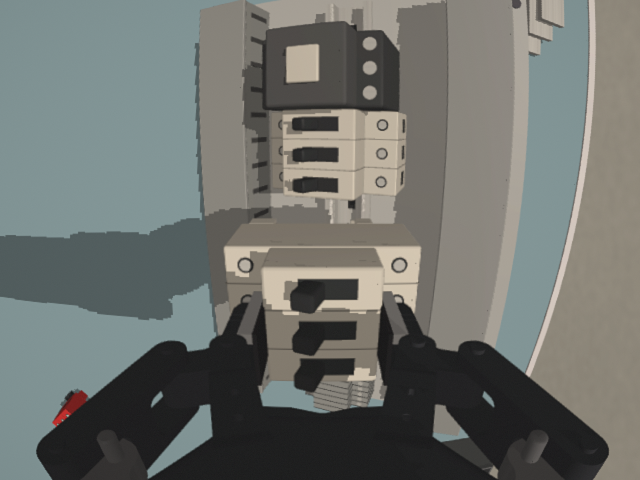

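The held breaker is at (320,310), with its toggles on the robot side like the mounted one. I measure its in-hand offset from this cloud.

Run:
```python
from plan import *
z=np.load('w3.npz'); P=z['P']; p_=bot.camera_params('wrist'); o,p,T=state()
q=(P-p)@T   # tool coords
def reg(n,v0,v1,u0,u1):
    r=q[v0:v1,u0:u1].reshape(-1,3)*1000; print(n,np.percentile(r,[5,50,95],axis=0).round(1).tolist())
reg('nose top',268,278,290,360); reg('nose side',252,262,285,360); reg('shoulder L',260,272,232,238); reg('shoulder R',260,272,404,414); reg('case side',228,240,260,390)
A_=A.T@(P[...,:,:].reshape(-1,3)-O).T; h=A_.T.reshape(480,640,3)*1000
r=h[150:215,260:420].reshape(-1,3); f=r[(abs(r[:,2])<4)&(abs(r[:,0])<25)]; print('face',len(f),np.percentile(f,[2,50,98],axis=0).round(1).tolist())
m=(abs(h[...,0])<40)&(h[...,2]>30)&(h[...,2]<66)&(np.arange(480)[:,None]<212); print('row right', np.percentile(h[m][:,1],[.5,1,2]))
```

```text
nose top [[23.6, -11.4, 153.5], [25.3, -0.3, 154.5], [26.9, 11.1, 155.5]]
nose side [[26.9, -14.1, 160.7], [27.3, -1.1, 165.9], [27.7, 11.8, 170.5]]
shoulder L [[15.8, -40.1, 177.5], [18.3, -38.9, 178.4], [20.7, -37.5, 179.5]]
shoulder R [[15.9, 34.1, 177.5], [18.3, 36.1, 178.5], [21.0, 38.3, 179.5]]
case side [[26.9, -27.2, 188.0], [27.3, 0.0, 197.2], [27.7, 27.3, 205.5]]
face 346 [[-17.2, 5.0, -3.1], [11.9, 12.6, 0.0], [17.7, 22.1, 1.3]]
row right [30.07429153 30.52930313 31.21470936]
```

In-hand offset is 1.3 mm, back at 226 mm, and the row is 30 mm left of my target centre: all consistent. I descend.

```bash
sed -i 's/D=.2253/D=.226/' plan.py; python3 plan.py 20 5.6 10 0
```

```text
t 5.3333 now tilt 20.26 roll -0.08 yaw -0.03 a 13.47 y -3.35 h 82.32 F rail [-1.7 -0.5 -2.7] open 0.0434
target [0.6045 0.0174 0.3301] travel [0.0468, 0.0095, -0.1373] rot [0.0009, -0.0028, 0.0007]
```

Call:
arm_command([
  {"travel": [0.015, 0.004, -0.045], "rotation": [0.001, -0.003, 0.001]},
  {"travel": [0.03, 0.008, -0.09], "rotation": [0.001, -0.003, 0.001]},
  {"travel": [0.04, 0.0095, -0.12], "rotation": [0.001, -0.003, 0.001]},
  {"travel": [0.047, 0.0095, -0.137], "rotation": [0.001, -0.003, 0.001]},
  {"travel": [0.047, 0.0095, -0.137], "rotation": [0.001, -0.003, 0.001]},
  {"travel": [0.047, 0.0095, -0.137], "rotation": [0.001, -0.003, 0.001]},
  {"travel": [0.047, 0.0095, -0.137], "rotation": [0.001, -0.003, 0.001]},
  {"travel": [0.047, 0.0095, -0.137], "rotation": [0.001, -0.003, 0.001]},
])

```text
t: 6.0
tool_pos: [0.6052, 0.0184, 0.3315]
tool_rot: [2.088, 2.246, 0.122]
ft_force: [-0.3, -0.2, -4.0]
opening: 0.0433
```

```bash
python3 plan.py 20 5.6 0.5 0;python3 plan.py 20 5.6 -2.5 0
```

```text
t 6.0 now tilt 19.84 roll 0.09 yaw 0.07 a 7.53 y 1.21 h 10.72 F rail [-2.  -0.2 -3.5] open 0.0433
target [0.6086 0.0177 0.3215] travel [0.0068, -0.0014, -0.0198] rot [-0.0007, 0.0017, -0.0011]
t 6.0 now tilt 19.84 roll 0.09 yaw 0.07 a 7.53 y 1.21 h 10.72 F rail [-2.  -0.2 -3.5] open 0.0433
target [0.6099 0.0178 0.3189] travel [0.0094, -0.0012, -0.0252] rot [-0.0007, 0.0017, -0.0011]
```

Call:
arm_command([
  {"travel": [0.003, -0.001, -0.008], "rotation": [0, 0, 0]},
  {"travel": [0.006, -0.001, -0.018], "rotation": [0, 0, 0]},
  {"travel": [0.006, -0.001, -0.018], "rotation": [0, 0, 0]},
  {"travel": [0.006, -0.001, -0.018], "rotation": [0, 0, 0]},
  {"travel": [0.006, -0.001, -0.018], "rotation": [0, 0, 0]},
])

```text
t: 6.42
tool_pos: [0.608, 0.0184, 0.3211]
tool_rot: [2.089, 2.248, 0.119]
ft_force: [0.8, -0.4, -3.1]
opening: 0.0434
```

```bash
cat > avg.py <<'E'
from plan import *
L=[]
for i in range(8):
    bot.grab_frame('wrist'); o,p,T0=state()
    B=np.stack([T0[:,1],T0[:,0],-T0[:,2]],1); K=p+T0[:,0]*OX-B[:,2]*D+B@[.0178,0,.0095]
    k=A.T@(K-O)*1000; E=R.from_matrix(A.T@B).as_euler('yxz',degrees=True)
    L.append([*E,k[0]-17.5,k[1],k[2],*(A.T@o['ft_force'])])
L=np.array(L); print('t',o['t'],'tilt roll yaw a y h Fx Fy Fz',L.mean(0).round(2),'sd',L.std(0).round(2))
E
python3 avg.py
```

```text
t 6.8167 tilt roll yaw a y h Fx Fy Fz [19.94  0.1   0.1   5.21  0.95  0.42 -1.57 -0.14 -3.33] sd [0.   0.   0.   0.04 0.02 0.02 0.41 0.34 0.58]
```

Call:
arm_command([
  {"travel": [0.0015, 0, -0.001], "rotation": [0, 0, 0]},
  {"travel": [0.002, 0, -0.0025], "rotation": [0, 0, 0]},
  {"travel": [0.002, 0, -0.0025], "rotation": [0, 0, 0]},
  {"travel": [0.002, 0, -0.0025], "rotation": [0, 0, 0]},
])

```text
t: 7.15
tool_pos: [0.609, 0.0184, 0.3198]
tool_rot: [2.089, 2.247, 0.119]
ft_force: [0.1, -0.0, -3.8]
opening: 0.0435
```

Call:
arm_command([
  {"travel": [0.0005, 0, -0.001], "rotation": [0, 0, 0]},
  {"travel": [0.0005, 0, -0.001], "rotation": [0, 0, 0]},
  {"travel": [0.0005, 0, -0.001], "rotation": [0, 0, 0]},
  {"travel": [0.0005, 0, -0.001], "rotation": [0, 0, 0]},
])

```text
t: 7.48
tool_pos: [0.6093, 0.0184, 0.3195]
tool_rot: [2.088, 2.248, 0.12]
ft_force: [-0.6, 0.3, -2.8]
opening: 0.0434
```

```bash
python3 avg.py
```

```text
t 7.8833 tilt roll yaw a y h Fx Fy Fz [19.95  0.1   0.1   5.5   0.85 -1.73 -1.22  0.51 -2.64] sd [0.   0.   0.   0.02 0.02 0.01 0.56 0.46 0.61]
```

Call:
arm_command([
  {"travel": [0.0005, 0, -0.001], "rotation": [0, 0, 0]},
  {"travel": [0.0005, 0, -0.001], "rotation": [0, 0, 0]},
  {"travel": [0.0005, 0, -0.001], "rotation": [0, 0, 0]},
])

```text
t: 8.13
tool_pos: [0.6094, 0.0184, 0.3193]
tool_rot: [2.089, 2.248, 0.12]
ft_force: [-4.1, 0.3, 3.7]
opening: 0.0437
```

Call:
arm_command([
  {"travel": [0.0005, 0, -0.001], "rotation": [0, 0, 0]},
  {"travel": [0.0005, 0, -0.001], "rotation": [0, 0, 0]},
  {"travel": [0.0005, 0, -0.001], "rotation": [0, 0, 0]},
])

```text
t: 8.38
tool_pos: [0.6095, 0.0183, 0.3192]
tool_rot: [2.089, 2.248, 0.12]
ft_force: [-5.8, -0.2, 8.3]
opening: 0.0435
```

```bash
python3 avg.py
```

```text
t 8.7833 tilt roll yaw a y h Fx Fy Fz [19.98  0.13  0.08  5.5   0.86 -2.06 -2.38  0.74 10.83] sd [0.   0.   0.   0.02 0.03 0.01 0.45 0.32 0.23]
```

Contact at h = -2.06, as predicted. I slide the lip in along the breaker's own -x, with light contact.

Call:
arm_command([
  {"travel": [-0.0003, 0, 0.0006], "rotation": [0, 0, 0]},
  {"travel": [-0.002, -0.0001, 0.0004], "rotation": [0, 0, 0]},
  {"travel": [-0.004, -0.0002, 0.0002], "rotation": [0, 0, 0]},
  {"travel": [-0.006, -0.0004, 0], "rotation": [0, 0, 0]},
  {"travel": [-0.008, -0.0005, -0.0002], "rotation": [0, 0, 0]},
  {"travel": [-0.008, -0.0005, -0.0002], "rotation": [0, 0, 0]},
  {"travel": [-0.008, -0.0005, -0.0002], "rotation": [0, 0, 0]},
])

```text
t: 9.37
tool_pos: [0.6065, 0.0182, 0.3189]
tool_rot: [2.087, 2.246, 0.122]
ft_force: [2.7, 0.8, 2.9]
opening: 0.0438
```

```bash
python3 avg.py
```

```text
t 9.7667 tilt roll yaw a y h Fx Fy Fz [19.83  0.09  0.1   3.05  0.78 -1.1   4.75 -0.08  3.11] sd [0.01 0.   0.   0.09 0.02 0.03 0.57 0.59 0.81]
```

Call:
arm_command([
  {"travel": [-0.001, 0, 0.0004], "rotation": [0, 0, 0]},
  {"travel": [-0.002, 0, 0.0004], "rotation": [0, 0, 0]},
  {"travel": [-0.003, 0, 0.0004], "rotation": [0, 0, 0]},
  {"travel": [-0.003, 0, 0.0004], "rotation": [0, 0, 0]},
  {"travel": [-0.003, 0, 0.0004], "rotation": [0, 0, 0]},
])

```text
t: 10.18
tool_pos: [0.6047, 0.0181, 0.3187]
tool_rot: [2.088, 2.246, 0.121]
ft_force: [5.9, -0.5, 2.8]
opening: 0.0436
```

```bash
python3 avg.py
```

```text
t 10.5833 tilt roll yaw a y h Fx Fy Fz [19.85  0.08  0.1   1.43  0.83 -0.5   5.84 -0.26  0.27] sd [0.   0.   0.   0.02 0.01 0.   0.44 0.4  0.55]
```

Call:
arm_command([
  {"travel": [-0.001, 0, 0.0002], "rotation": [0, 0, 0]},
  {"travel": [-0.002, 0, 0.0002], "rotation": [0, 0, 0]},
  {"travel": [-0.003, 0, 0.0002], "rotation": [0, 0, 0]},
  {"travel": [-0.003, 0, 0.0002], "rotation": [0, 0, 0]},
  {"travel": [-0.003, 0, 0.0002], "rotation": [0, 0, 0]},
])

```text
t: 11.0
tool_pos: [0.604, 0.0182, 0.3187]
tool_rot: [2.086, 2.245, 0.124]
ft_force: [10.5, 0.6, -2.9]
opening: 0.0432
```

```bash
python3 avg.py; python3 plan.py 15 0.7 -0.1 0.8;  python3 plan.py 0 0.3 -0.3 0.8
```

```text
t 11.4 tilt roll yaw a y h Fx Fy Fz [19.71  0.05  0.11  1.33  0.87 -0.36  7.84 -0.8  -7.37] sd [0.   0.   0.   0.01 0.01 0.01 0.47 0.59 0.31]
t 11.4 now tilt 19.71 roll 0.05 yaw 0.11 a 1.35 y 0.86 h -0.35 F rail [ 8.2 -1.1 -7.3] open 0.0433
target [0.586  0.0169 0.3145] travel [-0.036, -0.0025, -0.0083] rot [0.0038, -0.0521, -0.0014]
t 11.4 now tilt 19.71 roll 0.05 yaw 0.11 a 1.35 y 0.86 h -0.35 F rail [ 8.2 -1.1 -7.3] open 0.0433
target [0.5338 0.0132 0.2918] travel [-0.1405, -0.0099, -0.0537] rot [0.0158, -0.2184, -0.0014]
```

The lip is hooked: pulling up now meets -4 N and the wall is seated. I compute the rocking arc.

```bash
cat > arc.py <<'E'
from plan import *
o,p,T0=state()
for t,a,h in eval(sys.argv[1]):
    q,T,_=pose(t,a,h,.85); print(t,((q-p)/.5).round(4).tolist(),(R.from_matrix(T@T0.T).as_rotvec()/(np.pi/2)).round(4).tolist())
E
python3 arc.py "[(18,1.3,-.5),(16,1.2,-.6),(14,1.1,-.7),(12,1.0,-.8),(10,1.0,-.8),(8,.9,-.8),(6,.9,-.8)]"
```

```text
18 [-0.0126, -0.0007, -0.003] [0.0014, -0.0189, -0.0014]
16 [-0.0274, -0.0018, -0.0068] [0.003, -0.0411, -0.0014]
14 [-0.042, -0.0028, -0.0112] [0.0046, -0.0632, -0.0014]
12 [-0.0565, -0.0039, -0.0161] [0.0062, -0.0854, -0.0014]
10 [-0.0708, -0.0049, -0.0212] [0.0078, -0.1076, -0.0014]
8 [-0.085, -0.0059, -0.0269] [0.0094, -0.1297, -0.0014]
6 [-0.0989, -0.0069, -0.033] [0.011, -0.1519, -0.0014]
```

Call:
arm_command([
  {"travel": [-0.0126, -0.0007, -0.003], "rotation": [0.0014, -0.0189, -0.0014]},
  {"travel": [-0.0274, -0.0018, -0.0068], "rotation": [0.003, -0.0411, -0.0014]},
  {"travel": [-0.042, -0.0028, -0.0112], "rotation": [0.0046, -0.0632, -0.0014]},
  {"travel": [-0.0565, -0.0039, -0.0161], "rotation": [0.0062, -0.0854, -0.0014]},
  {"travel": [-0.0708, -0.0049, -0.0212], "rotation": [0.0078, -0.1076, -0.0014]},
  {"travel": [-0.085, -0.0059, -0.0269], "rotation": [0.0094, -0.1297, -0.0014]},
  {"travel": [-0.085, -0.0059, -0.0269], "rotation": [0.0094, -0.1297, -0.0014]},
  {"travel": [-0.085, -0.0059, -0.0269], "rotation": [0.0094, -0.1297, -0.0014]},
])

```text
t: 12.07
tool_pos: [0.5614, 0.0152, 0.3059]
tool_rot: [1.982, 2.128, 0.338]
ft_force: [8.9, -0.1, -0.2]
opening: 0.0434
```

```bash
python3 avg.py; python3 arc.py "[(6,.9,-.8),(4,.8,-.8),(2,.7,-.8),(0,.6,-.8),(-1.5,.6,-1.2),(-3,.6,-1.5)]"
```

```text
t 12.4667 tilt roll yaw a y h Fx Fy Fz [ 8.01  0.02 -0.    1.16  0.89 -0.2   7.58 -0.24 -1.46] sd [0.01 0.   0.   0.02 0.01 0.01 0.51 0.55 0.4 ]
6 [-0.0139, -0.0009, -0.0075] [0.0014, -0.0223, -0.0]
4 [-0.0277, -0.0019, -0.0141] [0.0029, -0.0445, -0.0]
2 [-0.0413, -0.0028, -0.0213] [0.0045, -0.0666, -0.0]
0 [-0.0546, -0.0038, -0.0289] [0.0061, -0.0888, -0.0]
-1.5 [-0.0639, -0.0044, -0.0355] [0.0073, -0.1054, -0.0]
-3 [-0.0732, -0.0051, -0.0423] [0.0085, -0.122, -0.0]
```

Call:
arm_command([
  {"travel": [-0.0139, -0.0009, -0.0075], "rotation": [0.0014, -0.0223, 0]},
  {"travel": [-0.0277, -0.0019, -0.0141], "rotation": [0.0029, -0.0445, 0]},
  {"travel": [-0.0413, -0.0028, -0.0213], "rotation": [0.0045, -0.0666, 0]},
  {"travel": [-0.0546, -0.0038, -0.0289], "rotation": [0.0061, -0.0888, 0]},
  {"travel": [-0.0639, -0.0044, -0.0355], "rotation": [0.0073, -0.1054, 0]},
  {"travel": [-0.0639, -0.0044, -0.0355], "rotation": [0.0073, -0.1054, 0]},
  {"travel": [-0.0639, -0.0044, -0.0355], "rotation": [0.0073, -0.1054, 0]},
])

```text
t: 13.05
tool_pos: [0.5294, 0.0126, 0.29]
tool_rot: [1.891, 2.029, 0.5]
ft_force: [-11.5, 4.5, 28.1]
opening: 0.0433
```

```bash
python3 avg.py; python3 plan.py 0 .6 -.1 .85
```

```text
t 13.45 tilt roll yaw a y h Fx Fy Fz [-1.5   0.14 -0.09  1.21  1.12  0.49  5.95  0.5  32.69] sd [0.04 0.01 0.02 0.02 0.01 0.01 1.1  0.57 0.6 ]
t 13.45 now tilt -1.47 roll 0.15 yaw -0.07 a 1.23 y 1.15 h 0.48 F rail [ 6.   1.4 32.2] open 0.0434
target [0.5339 0.0133 0.2921] travel [0.0089, 0.0011, 0.0043] rot [-0.003, 0.0162, 0.0]
```

Pressing home gave 33 N with the tilt past zero. I relieve, then compare this breaker's height and tilt with the mounted one of the same shape.

Call:
arm_command([
  {"travel": [0.003, 0, 0.002], "rotation": [-0.001, 0.006, 0]},
  {"travel": [0.008, 0.001, 0.0045], "rotation": [-0.003, 0.016, 0]},
  {"travel": [0.008, 0.001, 0.0045], "rotation": [-0.003, 0.016, 0]},
  {"travel": [0.008, 0.001, 0.0045], "rotation": [-0.003, 0.016, 0]},
])

```text
t: 13.78
tool_pos: [0.5342, 0.0136, 0.2922]
tool_rot: [1.903, 2.044, 0.472]
ft_force: [-2.2, 1.5, 23.3]
opening: 0.0431
```

```bash
python3 avg.py
cat > cmp.py <<'E'
from plan import *
im,d,p,C=grab('wrist'); h=((pts(d,p,C,True).reshape(-1,3)-O)@A*1000).reshape(480,640,3); save(sys.argv[1],im)
br=im.min(2)>70
for n,y0,y1 in(('row',32,78),('new',-24,27)):
    for s,x0,x1 in(('foot shoulder',-40,-30),('lip shoulder',30,40)):
        q=h[br&(h[...,0]>x0)&(h[...,0]<x1)&(h[...,1]>y0)&(h[...,1]<y1)&(h[...,2]>33)&(h[...,2]<46)]; print(n,s,len(q),np.median(q,axis=0).round(2) if len(q) else '')
    q=h[br&(abs(h[...,0])<21)&(h[...,1]>y0)&(h[...,1]<y1)&(h[...,2]>56)&(h[...,2]<70)]; print(n,'nose',len(q),np.median(q[:,2]) if len(q) else '')
E
python3 cmp.py w4
```

```text
t 14.1833 tilt roll yaw a y h Fx Fy Fz [-6.000e-02 -2.000e-02  0.000e+00  1.110e+00  1.060e+00 -2.000e-01
  7.770e+00  1.350e+00  2.149e+01] sd [0.   0.   0.   0.02 0.02 0.01 0.4  0.47 0.42]
row foot shoulder 2423 [-35.12  55.69  38.51]
row lip shoulder 2522 [35.03 55.67 38.51]
row nose 11305 62.4835422802997
new foot shoulder 1209 [-35.41  14.72  38.38]
new lip shoulder 1300 [35.16 14.72 38.42]
new nose 8848 62.415881081889125
```

View pics/w4.png

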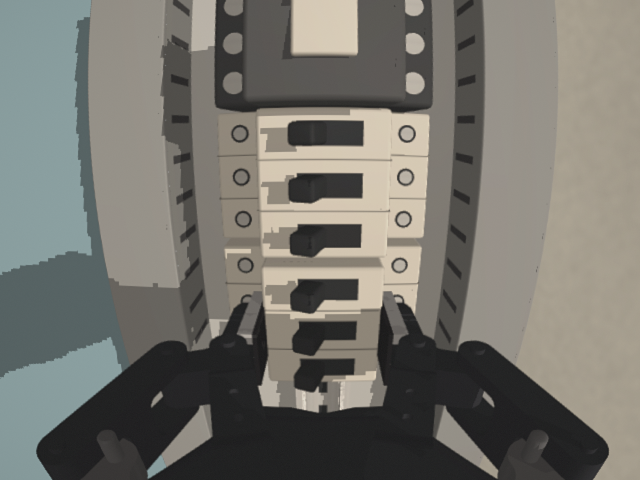

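Both shoulders and the nose match the mounted breaker to 0.1 mm: seated flat. The picture shows a small gap to the row at (320,260). I unload and slide it against the row while still gripped.

Call:
arm_command([
  {"travel": [-0.0013, 0, 0.0027], "rotation": [0, 0, 0]},
  {"travel": [-0.0026, 0, 0.0054], "rotation": [0, 0, 0]},
  {"travel": [-0.0027, 0.002, 0.0054], "rotation": [0, 0, 0]},
  {"travel": [-0.0029, 0.004, 0.0054], "rotation": [0, 0, 0]},
  {"travel": [-0.003, 0.006, 0.0054], "rotation": [0, 0, 0]},
  {"travel": [-0.0032, 0.008, 0.0054], "rotation": [0, 0, 0]},
  {"travel": [-0.0032, 0.009, 0.0054], "rotation": [0, 0, 0]},
  {"travel": [-0.0032, 0.009, 0.0054], "rotation": [0, 0, 0]},
])

```text
t: 14.9
tool_pos: [0.5335, 0.0159, 0.293]
tool_rot: [1.903, 2.038, 0.463]
ft_force: [24.7, -6.3, -18.0]
opening: 0.0434
```

```bash
python3 avg.py
```

```text
t 15.3 tilt roll yaw a y h Fx Fy Fz [ -0.05  -0.53  -0.04   1.     1.41   0.77  13.56  -7.73 -27.29] sd [0.   0.   0.   0.02 0.02 0.01 0.48 0.39 0.32]
```

The pull test passed: held at 24 N upward, so it is latched. I unload vertically and let it slide.

Call:
arm_command([
  {"travel": [0.0013, 0.0, -0.0027], "rotation": [0, 0, 0]},
  {"travel": [0.0013, 0.001, -0.0027], "rotation": [0, 0, 0]},
  {"travel": [0.0013, 0.001, -0.0027], "rotation": [0, 0, 0]},
  {"travel": [0.0013, 0.001, -0.0027], "rotation": [0, 0, 0]},
])

```text
t: 15.63
tool_pos: [0.5337, 0.0162, 0.2925]
tool_rot: [1.904, 2.038, 0.466]
ft_force: [12.8, -5.9, -0.1]
opening: 0.0431
```

```bash
python3 avg.py
```

```text
t 16.0333 tilt roll yaw a y h Fx Fy Fz [-0.08 -0.44 -0.08  1.06  2.12  0.21 10.83 -6.53 -6.11] sd [0.   0.   0.   0.01 0.02 0.   0.45 0.6  0.5 ]
```

Call:
arm_command([
  {"travel": [0.0027, 0.001, 0.0005], "rotation": [0, 0, 0]},
  {"travel": [0.0027, 0.003, 0.0005], "rotation": [0, 0, 0]},
  {"travel": [0.0027, 0.005, 0.0005], "rotation": [0, 0, 0]},
  {"travel": [0.0027, 0.005, 0.0005], "rotation": [0, 0, 0]},
  {"travel": [0.0027, 0.005, 0.0005], "rotation": [0, 0, 0]},
])

```text
t: 16.45
tool_pos: [0.534, 0.0171, 0.2926]
tool_rot: [1.906, 2.036, 0.463]
ft_force: [4.5, -10.4, 7.3]
opening: 0.043
```

```bash
python3 avg.py
```

```text
t 16.85 tilt roll yaw a y h Fx Fy Fz [-0.01 -0.55 -0.17  1.13  2.48  0.13  6.7  -9.83  5.1 ] sd [0.   0.   0.   0.01 0.01 0.01 0.3  0.55 0.62]
```

Release and retreat along the rail normal, then look.

Call:
arm_command([
  {"travel": [0, -0.001, 0], "rotation": [0, 0, 0]},
  {"travel": [0, -0.002, 0], "rotation": [0, 0, 0]},
  {"travel": [0, -0.002, 0], "rotation": [0, 0, 0]},
  {"travel": [0, -0.002, 0], "rotation": [0, 0, 0]},
  {"travel": [0, -0.002, 0], "rotation": [0, 0, 0]},
], hand=0.7)

```text
t: 17.27
tool_pos: [0.5322, 0.0206, 0.2907]
tool_rot: [1.906, 2.05, 0.465]
ft_force: [0.5, -0.4, -0.0]
opening: 0.0722
```

Call:
arm_command([
  {"travel": [-0.01, -0.0007, 0.02], "rotation": [0, 0, 0]},
  {"travel": [-0.03, -0.002, 0.06], "rotation": [0, 0, 0]},
  {"travel": [-0.06, -0.004, 0.12], "rotation": [0, 0, 0]},
  {"travel": [-0.0875, -0.006, 0.18], "rotation": [0, 0, 0]},
  {"travel": [-0.0875, -0.006, 0.18], "rotation": [0, 0, 0]},
  {"travel": [-0.0875, -0.006, 0.18], "rotation": [0, 0, 0]},
  {"travel": [-0.0875, -0.006, 0.18], "rotation": [0, 0, 0]},
])

```text
t: 17.85
tool_pos: [0.4889, 0.018, 0.3809]
tool_rot: [1.904, 2.051, 0.467]
ft_force: [-0.7, 0.0, -1.2]
opening: 0.0725
```

```bash
cat > gap.py <<'E'
from plan import *
im,d,p,C=grab('wrist'); h=((pts(d,p,C,True).reshape(-1,3)-O)@A*1000).reshape(480,640,3); save(sys.argv[1],im)
def hist(n,x0,x1,z0,z1,y0=-130,y1=90):
    q=h[(h[...,0]>x0)&(h[...,0]<x1)&(h[...,2]>z0)&(h[...,2]<z1)&(h[...,1]>y0)&(h[...,1]<y1)&(np.arange(480)[:,None]<400)]; H,e=np.histogram(q[:,1],np.arange(y0,y1+1,1)); 
    print(n,' '.join('%d:%d'%(a,c) for a,c in zip(e,H)))
hist('nose top',-21,21,60,65,-34,36); hist('lip shoulder',26,41,36,41,-34,36); hist('stop top',-22,22,32,36,-60,-20)
q=h[(abs(h[...,0])<45)&(h[...,1]>-22)&(h[...,1]<27)&(h[...,2]>36.5)&(h[...,2]<41)]; c=np.linalg.lstsq(np.c_[q[:,:2],np.ones(len(q))],q[:,2],rcond=None)[0]; print('tilt of new deg',np.degrees(c[:2]),c[2])
E
python3 gap.py w5; python3 cmp.py w5b; python3 avg.py
```

```text
nose top -34:0 -33:0 -32:0 -31:0 -30:0 -29:0 -28:0 -27:0 -26:0 -25:6 -24:45 -23:66 -22:61 -21:66 -20:62 -19:57 -18:61 -17:64 -16:63 -15:68 -14:72 -13:91 -12:103 -11:95 -10:84 -9:93 -8:87 -7:89 -6:79 -5:78 -4:77 -3:63 -2:65 -1:70 0:67 1:71 2:67 3:71 4:96 5:88 6:104 7:100 8:100 9:87 10:105 11:102 12:91 13:80 14:71 15:70 16:76 17:72 18:71 19:77 20:72 21:82 22:96 23:102 24:109 25:106 26:114 27:139 28:22 29:2 30:81 31:114 32:75 33:89 34:88 35:69
lip shoulder -34:0 -33:0 -32:0 -31:0 -30:0 -29:0 -28:0 -27:0 -26:0 -25:1 -24:16 -23:27 -22:26 -21:25 -20:27 -19:26 -18:24 -17:25 -16:27 -15:29 -14:29 -13:28 -12:30 -11:26 -10:23 -9:31 -8:23 -7:32 -6:23 -5:33 -4:25 -3:29 -2:24 -1:31 0:30 1:24 2:26 3:31 4:27 5:30 6:30 7:30 8:34 9:24 10:33 11:30 12:30 13:30 14:28 15:28 16:32 17:30 18:32 19:27 20:33 21:25 22:31 23:32 24:29 25:34 26:32 27:41 28:0 29:3 30:25 31:29 32:36 33:26 34:37 35:23
stop top -60:0 -59:0 -58:0 -57:0 -56:0 -55:0 -54:0 -53:0 -52:0 -51:0 -50:0 -49:0 -48:0 -47:0 -46:0 -45:0 -44:0 -43:50 -42:62 -41:65 -40:67 -39:64 -38:24 -37:0 -36:0 -35:0 -34:0 -33:0 -32:0 -31:0 -30:0 -29:0 -28:0 -27:0 -26:0 -25:0 -24:0 -23:0 -22:0 -21:0
tilt of new deg [0.72110809 0.01156535] 38.71846819621114
row foot shoulder 914 [-35.21  55.67  38.48]
row lip shoulder 995 [34.93 55.42 38.5 ]
row nose 3709 62.491775354349606
new foot shoulder 875 [-35.12   3.05  38.25]
new lip shoulder 960 [34.97  3.2  39.22]
new nose 3450 62.74232697288203
t 18.35 tilt roll yaw a y h Fx Fy Fz [ 3.400e-01 -1.200e-01  4.000e-02 -1.830e+00  6.990e+00  9.894e+01
 -1.300e-01  1.300e-01  1.000e-01] sd [0.03 0.01 0.01 0.26 0.15 0.23 0.27 0.46 0.43]
```

View pics/w5.png

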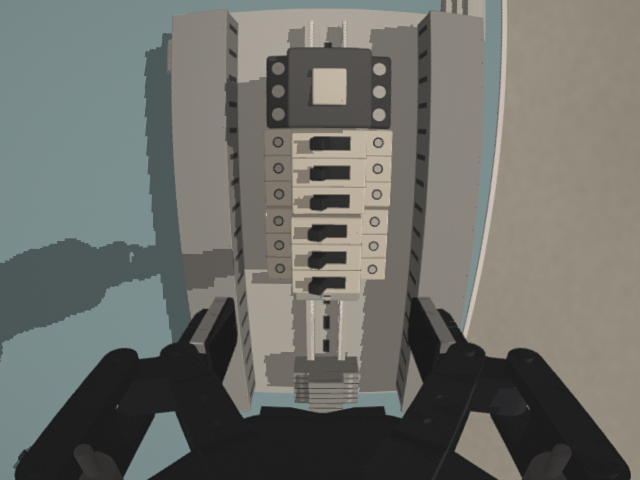

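The new breaker is on flush, with a 1.7 mm gap to the row and the lip end 0.7 mm up within its play from my pull test. The stop's right face is at y≈-43. I push the stop first, then press the breaker down.

```bash
cat > tp.py <<'E'
# tp.py "[(x,y,z),...]": TCP targets in rail(O) mm, tool square to the rail
from plan import *
o,p,T0=state(); T=np.stack([A[:,1],A[:,0],-A[:,2]],1)
print('t',o['t'],'tcp rail',((p-O)@A*1000).round(1),'F',(A.T@o['ft_force']).round(1),'rot',(R.from_matrix(T@T0.T).as_rotvec()/(np.pi/2)).round(4).tolist())
for c in eval(sys.argv[1]): print(c,((O+A@(np.array(c)/1000)-p)/.5).round(4).tolist())
E
python3 tp.py "[(0,-62,280),(0,-62,220),(0,-62,190)]"
```

```text
t 18.35 tcp rail [ -0.7   6.2 315.9] F [ 0.3 -0.5 -0.3] rot [0.0015, -0.0032, -0.0]
(0, -62, 280) [0.0422, -0.1338, -0.0639]
(0, -62, 220) [0.0947, -0.13, -0.1717]
(0, -62, 190) [0.1209, -0.1282, -0.2257]
```

Call:
arm_command([
  {"travel": [0.02, -0.06, -0.03], "rotation": [0.001, -0.003, 0]},
  {"travel": [0.042, -0.134, -0.064], "rotation": [0.001, -0.003, 0]},
  {"travel": [0.042, -0.134, -0.064], "rotation": [0.001, -0.003, 0]},
  {"travel": [0.042, -0.134, -0.064], "rotation": [0.001, -0.003, 0]},
  {"travel": [0.065, -0.132, -0.11], "rotation": [0.001, -0.003, 0]},
  {"travel": [0.095, -0.13, -0.172], "rotation": [0.001, -0.003, 0]},
  {"travel": [0.121, -0.128, -0.226], "rotation": [0.001, -0.003, 0]},
  {"travel": [0.121, -0.128, -0.226], "rotation": [0.001, -0.003, 0]},
  {"travel": [0.121, -0.128, -0.226], "rotation": [0.001, -0.003, 0]},
  {"travel": [0.121, -0.128, -0.226], "rotation": [0.001, -0.003, 0]},
], hand=-1)

```text
t: 19.18
tool_pos: [0.5495, -0.0475, 0.2692]
tool_rot: [1.904, 2.044, 0.471]
ft_force: [0.6, 0.4, 1.0]
opening: -0.0001
```

```bash
python3 tp.py "[(0,-45,190),(0,-30,190),(0,-20,190)]"
```

```text
t 19.1833 tcp rail [  0.3 -62.2 190.9] F [1.  0.3 0.7] rot [0.0007, 0.0004, 0.0002]
(0, -45, 190) [-0.0022, 0.0344, -0.0018]
(0, -30, 190) [-0.0043, 0.0643, -0.0018]
(0, -20, 190) [-0.0057, 0.0843, -0.0018]
```

Call:
arm_command([
  {"travel": [-0.001, 0.01, -0.001], "rotation": [0, 0, 0]},
  {"travel": [-0.0015, 0.02, -0.001], "rotation": [0, 0, 0]},
  {"travel": [-0.002, 0.028, -0.001], "rotation": [0, 0, 0]},
  {"travel": [-0.0025, 0.036, -0.001], "rotation": [0, 0, 0]},
  {"travel": [-0.003, 0.044, -0.001], "rotation": [0, 0, 0]},
  {"travel": [-0.0035, 0.052, -0.001], "rotation": [0, 0, 0]},
  {"travel": [-0.004, 0.06, -0.001], "rotation": [0, 0, 0]},
  {"travel": [-0.004, 0.06, -0.001], "rotation": [0, 0, 0]},
  {"travel": [-0.004, 0.06, -0.001], "rotation": [0, 0, 0]},
])

```text
t: 19.93
tool_pos: [0.5478, -0.0249, 0.2689]
tool_rot: [1.907, 2.024, 0.457]
ft_force: [2.7, -22.2, -2.1]
opening: 0.0004
```

```bash
python3 tp.py "[(0,-22,190)]"
```

```text
t 19.9333 tcp rail [ 1.000e-01 -3.950e+01  1.906e+02] F [  0.1 -22.3  -2.4] rot [0.009, 0.0032, 0.0092]
(0, -22, 190) [-0.0021, 0.0349, -0.0012]
```

Call:
arm_command([
  {"travel": [0, 0.002, 0], "rotation": [0, 0, 0]},
  {"travel": [0, 0.002, 0], "rotation": [0, 0, 0]},
  {"travel": [0, 0.002, 0], "rotation": [0, 0, 0]},
  {"travel": [0, 0.002, 0], "rotation": [0, 0, 0]},
])

```text
t: 20.27
tool_pos: [0.5477, -0.0246, 0.2689]
tool_rot: [1.907, 2.023, 0.456]
ft_force: [2.0, -24.0, -1.7]
opening: 0.0004
```

```bash
python3 gap.py w6; python3 cmp.py w6b; python3 tp.py "[(0,-60,190),(18,-60,280),(18,0,280),(18,0,250)]"
```

```text
nose top -34:7 -33:4 -32:13 -31:392 -30:228 -29:167 -28:7 -27:0 -26:0 -25:0 -24:0 -23:4 -22:154 -21:264 -20:286 -19:289 -18:295 -17:273 -16:300 -15:307 -14:310 -13:344 -12:365 -11:424 -10:500 -9:494 -8:464 -7:468 -6:458 -5:498 -4:413 -3:348 -2:387 -1:347 0:332 1:353 2:358 3:377 4:378 5:387 6:427 7:567 8:582 9:555 10:574 11:556 12:582 13:586 14:557 15:517 16:446 17:412 18:402 19:417 20:418 21:405 22:412 23:427 24:480 25:630 26:629 27:621 28:639 29:648 30:603 31:624 32:621 33:610 34:550 35:449
lip shoulder -34:0 -33:0 -32:0 -31:0 -30:0 -29:0 -28:0 -27:0 -26:0 -25:0 -24:0 -23:2 -22:48 -21:86 -20:104 -19:96 -18:101 -17:100 -16:97 -15:88 -14:100 -13:108 -12:97 -11:114 -10:108 -9:107 -8:111 -7:105 -6:102 -5:121 -4:111 -3:102 -2:112 -1:116 0:107 1:116 2:111 3:117 4:118 5:122 6:108 7:113 8:123 9:122 10:116 11:116 12:128 13:121 14:123 15:123 16:131 17:124 18:123 19:128 20:121 21:130 22:120 23:131 24:126 25:127 26:131 27:127 28:130 29:124 30:113 31:116 32:113 33:114 34:117 35:117
stop top -60:0 -59:0 -58:0 -57:0 -56:0 -55:0 -54:0 -53:0 -52:0 -51:0 -50:0 -49:0 -48:0 -47:0 -46:0 -45:0 -44:0 -43:0 -42:0 -41:0 -40:0 -39:0 -38:0 -37:0 -36:0 -35:0 -34:0 -33:0 -32:0 -31:0 -30:0 -29:0 -28:0 -27:0 -26:0 -25:0 -24:0 -23:0 -22:0 -21:0
tilt of new deg [ 0.68549359 -0.03052159] 38.684594990731604
row foot shoulder 3556 [-35.16  54.12  38.49]
row lip shoulder 3643 [35.06 53.89 38.5 ]
row nose 15489 62.48184339092298
new foot shoulder 3382 [-35.04   4.19  38.28]
new lip shoulder 3619 [35.09  4.47 39.15]
new nose 16747 62.7026446490823
t 20.3667 tcp rail [ 1.000e-01 -3.930e+01  1.907e+02] F [ -0.1 -24.3  -1.9] rot [0.0095, 0.0033, 0.01]
(0, -60, 190) [0.0033, -0.0414, -0.0013]
(18, -60, 280) [-0.0431, -0.0447, 0.1763]
(18, 0, 280) [-0.0516, 0.075, 0.1763]
(18, 0, 250) [-0.0254, 0.0769, 0.1223]
```

The row gap is closed (continuous profile across y=28–30). I back off and go over the nose's lip side to press it down.

Call:
arm_command([
  {"travel": [0.004, -0.03, 0], "rotation": [0, 0, 0]},
  {"travel": [0.004, -0.058, 0], "rotation": [0, 0, 0]},
  {"travel": [0.004, -0.058, 0], "rotation": [0, 0, 0]},
  {"travel": [-0.02, -0.06, 0.06], "rotation": [0, 0, 0]},
  {"travel": [-0.043, -0.06, 0.12], "rotation": [0, 0, 0]},
  {"travel": [-0.043, -0.06, 0.176], "rotation": [0, 0, 0]},
  {"travel": [-0.043, -0.06, 0.176], "rotation": [0, 0, 0]},
  {"travel": [-0.043, -0.06, 0.176], "rotation": [0, 0, 0]},
])

```text
t: 21.03
tool_pos: [0.5267, -0.0436, 0.3571]
tool_rot: [1.899, 2.048, 0.477]
ft_force: [-0.5, -0.9, -0.2]
opening: -0.0
```

```bash
python3 gap.py w7 | grep -v nose; python3 tp.py "[(19,2,280),(19,2,240),(19,2,236),(19,2,233)]"
```

```text
lip shoulder -34:0 -33:0 -32:0 -31:0 -30:0 -29:0 -28:0 -27:0 -26:0 -25:0 -24:0 -23:6 -22:44 -21:43 -20:41 -19:46 -18:49 -17:38 -16:41 -15:49 -14:42 -13:39 -12:47 -11:51 -10:44 -9:36 -8:49 -7:51 -6:42 -5:38 -4:51 -3:52 -2:45 -1:40 0:46 1:51 2:41 3:42 4:49 5:52 6:46 7:41 8:48 9:54 10:50 11:42 12:42 13:54 14:54 15:43 16:38 17:53 18:54 19:47 20:41 21:45 22:53 23:51 24:40 25:44 26:53 27:53 28:42 29:41 30:53 31:51 32:44 33:44 34:50 35:51
stop top -60:0 -59:0 -58:0 -57:0 -56:0 -55:0 -54:0 -53:0 -52:0 -51:0 -50:0 -49:0 -48:0 -47:0 -46:0 -45:0 -44:0 -43:0 -42:0 -41:0 -40:0 -39:0 -38:0 -37:0 -36:0 -35:0 -34:0 -33:40 -32:79 -31:116 -30:102 -29:93 -28:6 -27:0 -26:0 -25:0 -24:0 -23:0 -22:0 -21:0
tilt of new deg [ 0.62399273 -0.04861426] 38.671192263850486
t 21.0833 tcp rail [ 17.7 -56.8 278.9] F [-0.4  0.1  0. ] rot [-0.0006, 0.0002, -0.0027]
(19, 2, 280) [-0.0069, 0.1174, 0.0032]
(19, 2, 240) [0.028, 0.1199, -0.0687]
(19, 2, 236) [0.0315, 0.1201, -0.0759]
(19, 2, 233) [0.0342, 0.1203, -0.0813]
```

Call:
arm_command([
  {"travel": [-0.007, 0.06, 0.003], "rotation": [0, 0, 0]},
  {"travel": [-0.007, 0.117, 0.003], "rotation": [0, 0, 0]},
  {"travel": [-0.007, 0.117, 0.003], "rotation": [0, 0, 0]},
  {"travel": [0.01, 0.119, -0.03], "rotation": [0, 0, 0]},
  {"travel": [0.024, 0.12, -0.06], "rotation": [0, 0, 0]},
  {"travel": [0.029, 0.12, -0.071], "rotation": [0, 0, 0]},
  {"travel": [0.0322, 0.12, -0.0775], "rotation": [0, 0, 0]},
  {"travel": [0.0322, 0.12, -0.0775], "rotation": [0, 0, 0]},
  {"travel": [0.0322, 0.12, -0.0775], "rotation": [0, 0, 0]},
])

```text
t: 21.83
tool_pos: [0.5417, 0.0148, 0.3181]
tool_rot: [1.906, 2.048, 0.477]
ft_force: [-17.4, 3.8, 29.1]
opening: -0.0
```

```bash
python3 tp.py "[(19,2,233)]"; python3 cmp.py w8
```

```text
t 21.8333 tcp rail [ 18.7   0.5 236.3] F [-2.6  5.  33.7] rot [-0.003, -0.0004, -0.0013]
(19, 2, 233) [0.0031, 0.0032, -0.0056]
row foot shoulder 1766 [-35.17  55.68  38.57]
row lip shoulder 2117 [35.02 55.75 38.51]
row nose 8162 62.50018198158213
new foot shoulder 1546 [-35.17   4.27  39.62]
new lip shoulder 1522 [35.64  7.93 37.99]
new nose 4297 62.910643338760146
```

Pressing off-centre tipped it the other way within the play (lip down, foot end up 1 mm). I'll press both shoulders together with opened fingertips straddling the nose.

```bash
python3 tp.py "[(18,1,285),(0.5,3,285),(0.5,3,216)]"
```

```text
t 21.8833 tcp rail [ 18.7   0.5 236.2] F [-2.5  4.8 33. ] rot [-0.0029, -0.0004, -0.0014]
(18, 1, 285) [-0.044, -0.0022, 0.087]
(0.5, 3, 285) [-0.0757, -0.0005, 0.0716]
(0.5, 3, 216) [-0.0153, 0.0038, -0.0524]
```

Call:
arm_command([
  {"travel": [-0.02, -0.001, 0.04], "rotation": [0, 0, 0]},
  {"travel": [-0.044, -0.002, 0.09], "rotation": [0, 0, 0]},
  {"travel": [-0.075, 0, 0.075], "rotation": [0, 0, 0]},
  {"travel": [-0.075, 0, 0.075], "rotation": [0, 0, 0]},
  {"travel": [-0.075, 0, 0.075], "rotation": [0, 0, 0]},
  {"travel": [-0.075, 0, 0.075], "rotation": [0, 0, 0]},
], hand=0.42)

```text
t: 22.38
tool_pos: [0.505, 0.0144, 0.3541]
tool_rot: [1.904, 2.046, 0.471]
ft_force: [0.5, -0.7, 0.9]
opening: 0.0605
```

```bash
python3 tp.py "[(0.5,3,240),(0.5,3,216)]"; python3 cmp.py w9 ; python3 tp.py "[]"
```

```text
t 22.3833 tcp rail [  1.6   2.7 284.7] F [ 0.8 -0.8  0.6] rot [0.0003, -0.0006, -0.0007]
(0.5, 3, 240) [0.0371, 0.0032, -0.0813]
(0.5, 3, 216) [0.0581, 0.0047, -0.1245]
row foot shoulder 1190 [-35.19  55.63  38.52]
row lip shoulder 1279 [35.02 55.25 38.48]
row nose 4941 62.47767527008188
new foot shoulder 1050 [-35.13   3.62  38.29]
new lip shoulder 1176 [35.04  3.71 39.13]
new nose 4215 62.640307084786556
t 22.4333 tcp rail [  1.8   2.5 284.7] F [-0.7  0.2  0.3] rot [0.0005, -0.0004, -0.0005]
```

It returns by itself to lip +0.6 / foot −0.2 mm. That is its natural rest in the 0.4 mm slot play (its weight hangs downslope), so no more pressing. I retreat for the final check.

Call:
arm_command([
  {"travel": [-0.02, -0.05, 0.05], "rotation": [0, 0, 0]},
  {"travel": [-0.04, -0.11, 0.09], "rotation": [0, 0, 0]},
  {"travel": [-0.04, -0.11, 0.09], "rotation": [0, 0, 0]},
  {"travel": [-0.04, -0.11, 0.09], "rotation": [0, 0, 0]},
  {"travel": [-0.04, -0.11, 0.09], "rotation": [0, 0, 0]},
  {"travel": [-0.04, -0.11, 0.09], "rotation": [0, 0, 0]},
])

```text
t: 22.93
tool_pos: [0.485, -0.04, 0.3989]
tool_rot: [1.903, 2.047, 0.47]
ft_force: [0.2, -0.1, -0.5]
opening: 0.0606
```

```bash
python3 gap.py w10; python3 cmp.py w10b
python3 - <<'E'
from h import *
im,d,p,C=grab('side'); a=cv2.resize(im[150:290,255:445],(760,560),interpolation=cv2.INTER_CUBIC)
w=cv2.cvtColor(cv2.imread('pics/w10.png'),cv2.COLOR_BGR2RGB)[:,120:520]
save('final',cv2.resize(np.hstack([a,cv2.resize(w,(467,560))]),(800,365)))
E
```

```text
nose top -34:0 -33:0 -32:0 -31:0 -30:0 -29:0 -28:0 -27:0 -26:0 -25:0 -24:0 -23:35 -22:73 -21:111 -20:83 -19:80 -18:53 -17:79 -16:54 -15:83 -14:49 -13:81 -12:53 -11:97 -10:71 -9:120 -8:75 -7:118 -6:69 -5:122 -4:71 -3:121 -2:81 -1:97 0:59 1:79 2:68 3:70 4:68 5:70 6:78 7:85 8:120 9:75 10:126 11:69 12:130 13:65 14:128 15:72 16:120 17:63 18:82 19:72 20:66 21:80 22:54 23:86 24:53 25:127 26:66 27:130 28:67 29:127 30:91 31:104 32:110 33:85 34:104 35:60
lip shoulder -34:0 -33:0 -32:0 -31:0 -30:0 -29:0 -28:0 -27:0 -26:0 -25:0 -24:0 -23:3 -22:21 -21:30 -20:31 -19:24 -18:31 -17:28 -16:21 -15:36 -14:24 -13:25 -12:33 -11:26 -10:31 -9:31 -8:22 -7:29 -6:27 -5:25 -4:30 -3:26 -2:33 -1:29 0:21 1:33 2:27 3:26 4:35 5:23 6:31 7:31 8:25 9:37 10:21 11:33 12:29 13:21 14:40 15:23 16:29 17:34 18:23 19:34 20:27 21:29 22:34 23:21 24:36 25:27 26:29 27:33 28:22 29:34 30:29 31:26 32:34 33:24 34:34 35:29
stop top -60:0 -59:0 -58:0 -57:0 -56:0 -55:0 -54:0 -53:0 -52:0 -51:0 -50:0 -49:0 -48:0 -47:0 -46:0 -45:0 -44:0 -43:0 -42:0 -41:0 -40:0 -39:0 -38:0 -37:0 -36:0 -35:0 -34:0 -33:2 -32:79 -31:73 -30:77 -29:64 -28:18 -27:0 -26:0 -25:0 -24:0 -23:0 -22:0 -21:0
tilt of new deg [0.63606478 0.10233484] 38.664250976594424
row foot shoulder 799 [-35.23  54.8   38.52]
row lip shoulder 883 [34.94 54.59 38.5 ]
row nose 3222 62.459854102670896
new foot shoulder 841 [-35.06   2.35  38.3 ]
new lip shoulder 921 [34.95  2.76 39.1 ]
new nose 3486 62.674344539985114
```

View pics/final.png

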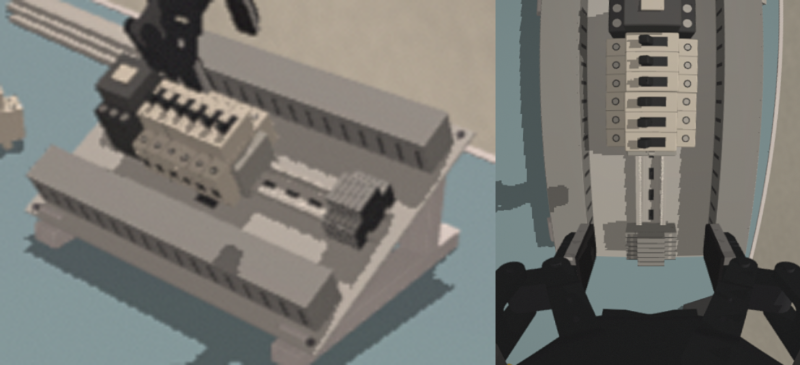

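```bash
python3 -c "
from cell import bot
print(bot.close_job())"
```

```text
the job is handed in; nothing more can be done
None
```

The three-pole breaker is on the rail between the mounted row and the end stop. I handed the job in at about 23 s of the 72 s allowed.

**What I did:**
- **Room:** the free gap measured about 62.5 mm against the breaker's 52 mm, so I did not slide the stop beforehand.
- **Fitting:** I hooked the lip at about 20° of tilt, then rocked the breaker down until it latched. A pull of about 24 N did not free it.
- **Closing up:** I pushed the end stop up with about 24 N, which also closed a 1.7 mm gap to the row.

**Last checks:**
- **Gaps:** the profile shows no gap between row and breaker. The stop's right face is at -32.1 mm, where zero gaps puts it (-32). The final picture shows all three side by side.
- **Other things:** I did not touch the other things on the bench, but I made no separate final check of where they stand.

**What disagreed:**
- **Tilt:** the breaker rests tilted by about 0.64°, with its lip end 0.6 mm high and its foot end 0.2 mm low compared with the mounted breaker. This matches the lip slot's 0.4 mm of play with its weight hanging downslope.
- **Pressing it flat:** under load when first rocked down it sat flat. One later press on the lip side tipped it the other way, and it sprang back to the same rest when let go.
- **Foot:** I judged the click by the pull test, not by seeing the foot at its rest position.

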